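# Find the slot that takes the setting key

### The job

Take the setting key that stands alone on the small single mat and find its place in the aluminium step rack: starting with the narrowest slot, press it lightly on the mouth of one slot after another towards the wide end, and leave it upright and fully down in the first slot that takes it, not in a wider one. Press gently, never with more than 45 N on the rack, and leave the two keys on the double mat and the loupe, ring and disc near by where they are.

Things in the scene. Friction and masses are not known exactly. Their poses are not given: they have to be found in the camera images.
- rack: Fixed aluminium step rack, 106 x 172 x 38 mm: two combs, each 20 mm long (x), 46 mm clear gap between them for the grip block. Five slots run along x through both combs, 30 mm apart, wider and deeper step by step, mouths chamfered 1 mm. A key in its right slot has its block's underside 12 mm above the desk; in a wider slot 4 mm or more lower. Origin: centre of underside; y to the wide end.
- rack_slot1 (a point): Slot 1 of the rack, counted from the narrow end: 8 mm wide, floor 28 mm above the desk. The point lies at the centre of the slot's length and width, level with the top of the combs (its mouth, 38 mm above the desk). x along the slot, y across it towards the wider slots, z up.
- rack_slot2 (a point): Slot 2 of the rack, counted from the narrow end: 11 mm wide, floor 24 mm above the desk. The point lies at the centre of the slot's length and width, level with the top of the combs (its mouth, 38 mm above the desk). x along the slot, y across it towards the wider slots, z up.
- rack_slot3 (a point): Slot 3 of the rack, counted from the narrow end: 14 mm wide, floor 20 mm above the desk. The point lies at the centre of the slot's length and width, level with the top of the combs (its mouth, 38 mm above the desk). x along the slot, y across it towards the wider slots, z up.
- rack_slot4 (a point): Slot 4 of the rack, counted from the narrow end: 17 mm wide, floor 16 mm above the desk. The point lies at the centre of the slot's length and width, level with the top of the combs (its mouth, 38 mm above the desk). x along the slot, y across it towards the wider slots, z up.
- rack_slot5 (a point): Slot 5 of the rack, counted from the narrow end: 20 mm wide, floor 12 mm above the desk. The point lies at the centre of the slot's length and width, level with the top of the combs (its mouth, 38 mm above the desk). x along the slot, y across it towards the wider slots, z up.
- mat_single: The small cork mat, 125 x 60 x 3 mm, flat on the desk and fixed, with one key on it. Origin: centre of its underside.
- mat_double: The larger cork mat, 125 x 130 x 3 mm, flat on the desk and fixed, with two keys on it. Origin: centre of its underside.
- key_a_mid (a point): Half-height centre (25 mm over the underside) of an upright setting key: black grip block 34 (x) x 24 (y) x 50 mm tall, through it a flat steel blade 100 mm long (x) and 22 tall. 0.15 kg. Three keys look alike, but their blades (y) are 9.5, 12.5 and 15.5 mm thick, their lower edges 12, 8 and 4 mm above the block's underside; which key is which is not told.
- key_b_mid (a point): The same point of another such key (see key_a_mid).
- key_c_mid (a point): The same point of another such key (see key_a_mid).
- loupe: Bystander: black and clear loupe, 41 mm across, 36 mm tall. Origin: centre of its underside.
- sample_2: Bystander: stepped pale ring sample, 34 mm across, 26 mm tall. Origin: centre of its underside.
- test_block_2: Bystander: flat grey steel disc, 52 mm across, 8 mm tall. Origin: centre of its underside.

How it is judged:
By the outcome, as a careful person would: the job done as asked, in the order asked, and still so for the second after the job is handed in, with the robot touching nothing.
It also fails if it takes over 69 s, if anything falls off the work surface, if the arm or the gripper's body presses on something with over 40 N, if the wrist force passes 120 N, or if a joint passes its speed limit or range.

### The arm

A 6-joint arm with a two-finger parallel gripper is mounted at the origin on a cart in front of the work surface, level with it; the furniture and walls round the work are solid. World frame = base frame: x ahead of the robot, y to its left, z up, the work surface at z = 0. Lengths are in mm, angles in rad, forces in N, time in s.
With the tool pointing down it reaches from about 350 to 875 mm from the base axis. Payload 4.2 kg.
Tool frame: the origin (TCP) lies on the mounting face of the last link; the fingertips stand 173 mm ahead of it and the grasp point (between the pads) lies 155 mm ahead of it; z points along the fingers, y is the direction in which the jaws open and shut (so a half turn about z gives the same grasp; the last joint's range is limited). The gripper opens to 85 mm and grips with 20 to 120 N. Pads are 22 mm wide; open, the fingers measure 114 mm over their backs; the gripper's body (76 mm by 85 mm) begins 54 mm behind the grasp point. The pads swing forward as they close: fully open they stand 13 mm farther back than shut.
Start: joints at [-1.062, 0.385, 0.008, 0, -1.194, -0.259], TCP at [154.524, -605.576, 404.712] pointing down, gripper open.
Joint ranges: [-3.14, 3.14], [-1.21, 2.06], [-1.07, 1.41], [-3.16, 2.05], [-2.99, -0.16], [-3.1, 3.1]. Speed limits (rad/s): [2.79, 2.79, 3.14, 3.14, 3.14, 3.14].

### API

Orientations are given as a unit quaternion [x, y, z, w].
In Python, from bench import arm gives the robot as it stands. The module is installed in compiled form; this text tells all that it offers.
- The arm moves only by the tool play_rows, never from a script. Its argument "moves" is a list of rows, each a list of 3 entries, a list of its own where there are three numbers: the shift along the world's x, y, z in units of 30 cm (1.0 is 30 cm), then the turn about the world's z in units of 30 degrees (1.0 is 30 degrees), then the gripper's target within -1 to 1 (shut at 1, half-way at 0, fully open at -1). In form: [[[x, y, z], turn, jaw], ...]. A call has 1 to 12 rows; each row is the pose to reach, as a shift and turn from the pose measured when the call began; what a row does not reach only later rows make up. A row lasts 1/8 s, in which the tool goes at most 62.5 mm and 10.7 degrees, less where a joint would pass 70% of its speed; a pose out of reach is approached as far as the arm can. A call with a number of a shift or a turn outside -1 to 1 is refused whole. A call with a gripper value outside its range is refused whole. The fingers move at their own pace and stop on an object; the grip force is fixed at half the most. Time passes only in rows, so rows that repeat a pose let the fingers close. It gives the time, the measured TCP pose, the force and the opening at its end, in the units of the state.
- arm.read_state(): the state, without advancing time (a new reading comes with each control period).
- arm.get_image(name): name is "scene" or "side" or "wrist"; returns a dict with "pixels" (480x640x3 uint8, red, green, blue), "vfov" (degrees; the focal length in pixels is half the picture's height over the tangent of half this angle, whatever the lens; pixels are square), "cx", "cy" (the principal point, pixels), "xyz" and "rotation" of the camera in the world. Camera axes: x right, y up, looking along -z (the intrinsics and any distortion apply to the point x, -y, -z); pixel columns grow to the right and rows downward; lengths in mm; the calibration is good to about 2 mm. A picture is of the moment at which its call begins. There is no depth.
- arm.job_done(): hands the job in, once; it reports no verdict.
Trained networks look in a picture, given as the dict that the camera call returned (one of the last four; its "shot" number tells which), for a name from the list of things; names that differ only in an ending like _2 or _b are one class to them, and where a whole thing is asked for, a point or a joint stands for the part that bears it (a point fixed in the world has none). Each returns a list of dicts, best first, with "conf" (0 to 1); they miss things now and then, are a little off and sometimes report something else, mostly with a low value. They report only what shows in the picture. A call takes as long as a camera call.
- arm.look_for(name, picture): "centre" ([x, y, z] in mm, in world coordinates, good to about 4 mm: the middle of the surface that is visible of it).
The state is a dict: "clock": time; "joints": joint angles; "joint_vel": joint speeds; "joint_efforts": joint torques, N m; "position": TCP position; "ee_rot": TCP orientation; "contact_force": force on the tool from outside, world axes, zero at the start; "wrist_torque": the same for the moment, N m; "gripper_width": finger opening in mm.
Only numpy, scipy, OpenCV 4.12 (cv2) and the standard library are available. Lean on these libraries where they do the work, as an engineer would, in place of code of your own. Each camera call takes 0.05 s, during which the arm holds its last target.

## Working session

There is one attempt and no reset: what is moved stays moved. The work goes in short steps, Python scripts to look and compute and a tool call to move; the robot and the scene stay as the last step left them, time stands still between calls to the robot, and variables do not carry over. Pictures are saved under pics/ and viewed, and the job is handed in when it is done.

Besides the shell and the picture viewer there is one more tool, called after ">>>" as name(argument=value, ...) on one line, values as JSON. play_rows: Moves the arm, as the interface text tells. Shifts and turns lie within -1 to 1; 1 stands for 30 cm of shift or 30 degrees of turn. Its arguments: {"type":"object","properties":{"moves":{"type":"array"}},"required":["moves"]}

```bash
mkdir -p pics; cat > h.py <<'E'
import numpy as np, cv2
from bench import arm
def shot(name,fn):
    p=arm.get_image(name); cv2.imwrite('pics/'+fn,cv2.cvtColor(p['pixels'],cv2.COLOR_RGB2BGR)); return p
E
python3 - <<'E'
from h import *
s=arm.read_state(); print(s)
for n in ['scene','side','wrist']:
    p=shot(n,n+'0.png'); print(n,{k:v for k,v in p.items() if k!='pixels'})
    for t in ['rack','rack_slot1','rack_slot5','mat_single','mat_double','key_a_mid','loupe','sample_2','test_block_2']:
        print(t,[(np.round(r['centre'],1).tolist(),round(r['conf'],2)) for r in arm.look_for(t,p)][:5])
print(arm.read_state()['clock'])
E
```

```text
{'clock': 0.0, 'joints': array([-1.06243025e+00,  3.85586838e-01,  6.61511382e-03, -4.87371595e-04,
       -1.19402116e+00, -2.58588338e-01]), 'joint_vel': array([-5.46001324e-04,  1.12769859e-04, -1.02684270e-03,  2.07392152e-04,
        2.80600209e-05,  5.37483232e-04]), 'joint_efforts': array([ 1.01755500e-04, -3.92284691e+01,  1.88399649e+01,  4.18634623e+00,
       -4.65685269e-03, -4.54802318e-06]), 'position': array([ 154.4694005 , -605.40039467,  403.6004168 ]), 'ee_rot': array([-1.24475182e-01,  9.92222088e-01,  1.10325290e-03, -2.00874782e-04]), 'contact_force': array([-1.40893121, -0.95434587,  0.25930752]), 'wrist_torque': array([ 0.04954078, -0.02237707,  0.00029179]), 'gripper_width': 85.08668664676476}
scene {'vfov': 43.04356138371997, 'cx': 322.9532803039897, 'cy': 237.44506207604437, 'xyz': array([-133.03397457,  857.72660013,  579.45804645]), 'rotation': array([-0.16136196,  0.51523021,  0.80950639, -0.23065029]), 'shot': 1}
rack [([447.2, 114.6, 20.5], 0.83)]
rack_slot1 [([443.6, 117.3, 20.6], 0.94)]
rack_slot5 [([443.6, 117.3, 20.6], 0.94)]
mat_single [([510.0, -1
[... 649 characters left out ...]
)]
rack_slot5 [([467.5, 38.8, 27.1], 0.57)]
mat_single [([515.9, -217.4, 1.5], 0.78), ([466.0, 45.1, 28.2], 0.6)]
mat_double [([526.4, -462.0, -0.6], 0.67)]
key_a_mid [([532.9, -216.5, 26.9], 0.63), ([546.0, -400.7, 33.6], 0.6)]
loupe [([602.7, -98.8, 25.4], 0.65)]
sample_2 [([373.4, -74.6, 19.1], 0.55), ([601.1, -101.8, 26.1], 0.48)]
test_block_2 []
wrist {'vfov': 63.42636249788271, 'cx': 329.9556546928011, 'cy': 242.04816902064584, 'xyz': array([  87.43632989, -622.51808298,  373.89856044]), 'rotation': array([-0.08417077, -0.10903023,  0.78223573,  0.60756477]), 'shot': 3}
rack []
rack_slot1 []
rack_slot5 []
mat_single []
mat_double []
key_a_mid []
loupe []
sample_2 []
test_block_2 []
1.5
```

View images.

View pics/scene0.png

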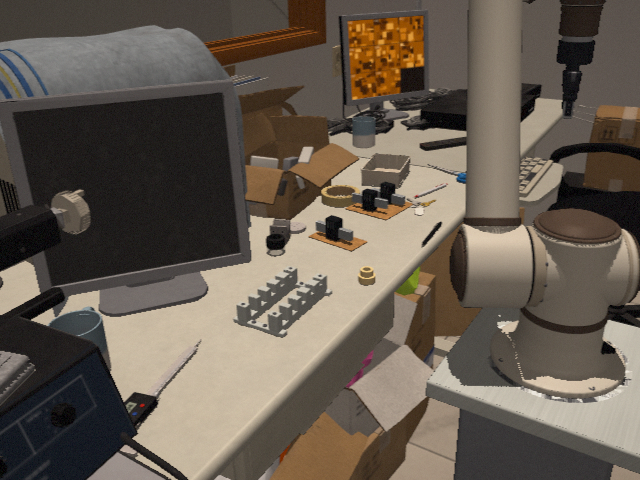

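View pics/side0.png

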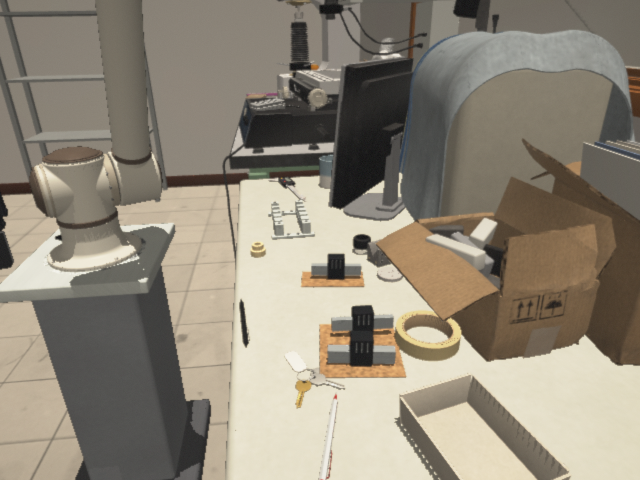

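View pics/wrist0.png

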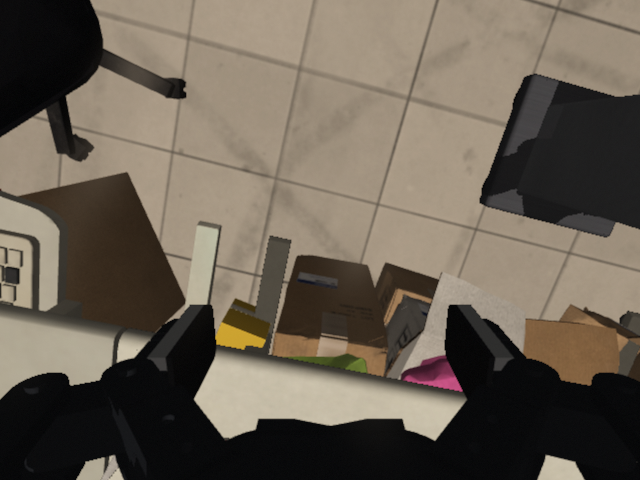

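```bash
cat >> h.py <<'E'
from scipy.spatial.transform import Rotation as R
def proj(p,X):
    c=R.from_quat(p['rotation']).inv().apply(np.atleast_2d(X)-p['xyz']); f=240/np.tan(np.radians(p['vfov']/2))
    return np.c_[p['cx']+f*c[:,0]/-c[:,2], p['cy']-f*c[:,1]/-c[:,2]]
def ray(p,u,v,z):
    f=240/np.tan(np.radians(p['vfov']/2))
    d=R.from_quat(p['rotation']).apply([(u-p['cx'])/f,-(v-p['cy'])/f,-1]); return p['xyz']+d*(z-p['xyz'][2])/d[2]
E
python3 - <<'E'
from h import *
p=shot('wrist','w1.png'); s=arm.read_state()
T=R.from_quat(s['ee_rot'])
print('cam pos tool',T.inv().apply(p['xyz']-s['position']))
Rc=T.inv()*R.from_quat(p['rotation']); print(Rc.as_matrix().round(3), Rc.as_quat())
print(proj(p,s['position']+T.apply([[0,0,155],[0,0,173],[0,42,155]])))
p=shot('scene','x.png')
im=p['pixels']; cv2.imwrite('pics/sc_rack.png',cv2.cvtColor(cv2.resize(im[255:345,225:345],None,fx=6,fy=6,interpolation=cv2.INTER_CUBIC),cv2.COLOR_RGB2BGR))
print(s['clock'])
E
```

```text
cam pos tool [69.18107196  0.16840851 30.84500931]
[[ 0.     0.962  0.273]
 [ 1.    -0.    -0.001]
 [-0.001  0.273 -0.962]] [-0.70044953 -0.70028309 -0.09708078 -0.09772085]
[[329.11201244 333.80610678]
 [329.16706371 311.33986633]
 [447.01170253 333.79301822]]
1.55
```

View pics/sc_rack.png

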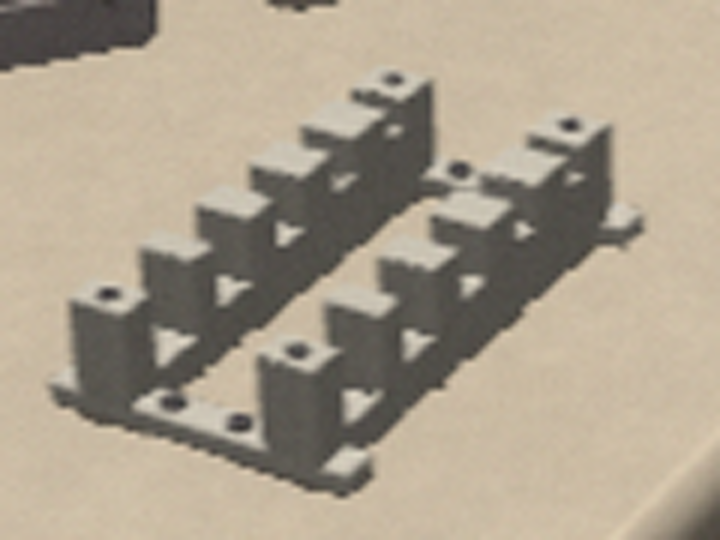

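>>> play_rows(moves=[[[0.15, 0.17, 0], -0.15, -1], [[0.3, 0.33, -0.03], -0.3, -1], [[0.45, 0.49, -0.06], -0.477, -1], [[0.6, 0.65, -0.1], -0.477, -1], [[0.75, 0.8, -0.15], -0.477, -1], [[0.9, 0.97, -0.2], -0.477, -1], [[0.9, 0.97, -0.2], -0.477, -1]])

```text
clock: 2.48
position: [426.1, -312.3, 344.2]
ee_rot: [-0.002, 1.0, 0.0, -0.0]
contact_force: [-0.3, -0.8, -0.1]
gripper_width: 85.4
```

>>> play_rows(moves=[[[0.16, 0.17, -0.02], 0, -1], [[0.33, 0.35, -0.05], 0, -1], [[0.33, 0.35, -0.05], 0, -1], [[0.33, 0.35, -0.05], 0, -1]])

```text
clock: 2.98
position: [525.9, -206.3, 328.8]
ee_rot: [-0.003, 1.0, 0.0, -0.001]
contact_force: [-0.1, 0.3, -0.5]
gripper_width: 85.2
```

```bash
python3 - <<'E'
from h import *
s=arm.read_state();print(s['position'],s['ee_rot'],s['clock'])
p=shot('wrist','w2.png')
for t in ['mat_single','key_a_mid']:
    print(t,[(np.round(r['centre'],1).tolist(),round(r['conf'],2)) for r in arm.look_for(t,p)][:5])
E
```

```text
[ 525.92330303 -206.31479661  328.78913832] [-2.72280802e-03  9.99996116e-01  1.74038114e-04 -5.68886322e-04] 2.975
mat_single [([514.2, -207.9, 5.1], 0.77)]
key_a_mid [([548.2, -387.1, 32.2], 0.72)]
```

View pics/w2.png

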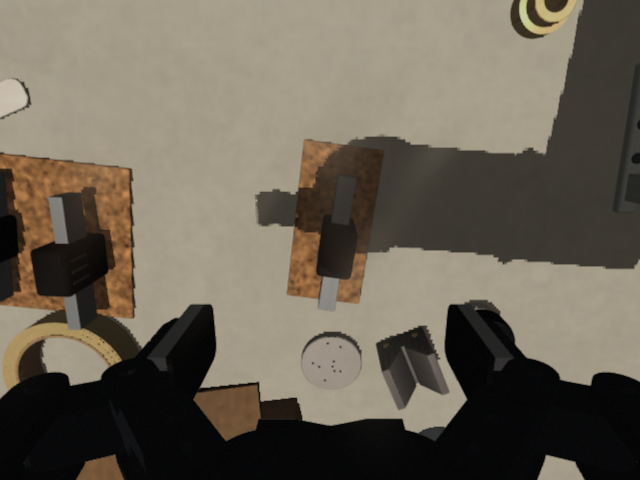

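```bash
python3 - <<'E'
from h import *
im=cv2.imread('pics/w2.png'); c=cv2.resize(im[130:330,260:420],None,fx=5,fy=5,interpolation=cv2.INTER_CUBIC)
c=np.clip(c.astype(float)*1.8,0,255).astype(np.uint8)
cv2.imwrite('pics/w2c.png',cv2.resize(c,(480,600)))
E
```

```text
(no output)
```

View pics/w2c.png

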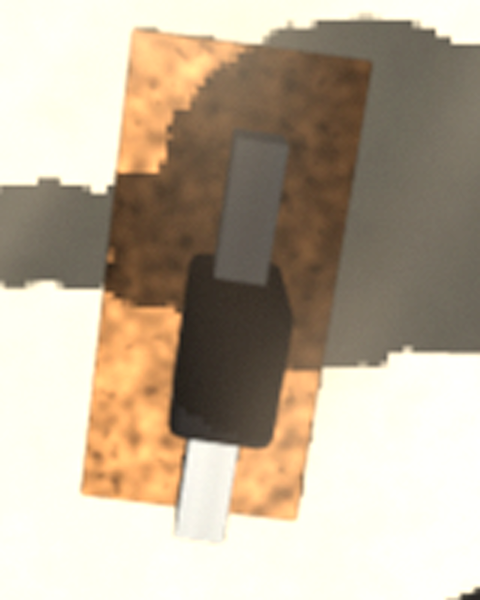

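```bash
python3 - <<'E'
from h import *
s=arm.read_state();p=shot('wrist','w3.png')
f=lambda u,v,z:ray(p,260+u/3,130+v/3,z)
for lab,u,v in [('endTL',235,133),('endTR',290,140),('midL',215,277),('midR',269,284),('botL',190,440),('botR',239,447),('endBL',175,537),('endBR',225,543)]:
    print(lab,f(u,v,37).round(1),f(u,v,29).round(1))
for lab,u,v in [('matTL',135,28),('matTR',372,63),('matBL',82,492),('matBR',296,520)]: print(lab,f(u,v,3).round(1))
for lab,u,v in [('blkBL',170,433),('blkBR',270,446),('blkTR',290,318)]: print(lab,f(u,v,53).round(1))
E
```

```text
endTL [ 482.1 -202.1   37. ] [ 482.9 -202.    29. ]
endTR [ 483.6 -189.9   37. ] [ 484.5 -189.3   29. ]
midL [ 514.9 -206.5   37. ] [ 516.8 -206.4   29. ]
midR [ 516.5 -194.    37. ] [ 518.4 -193.6   29. ]
botL [ 554.9 -212.3   37. ] [ 557.9 -212.4   29. ]
botR [ 556.7 -200.6   37. ] [ 559.8 -200.3   29. ]
endBL [ 580.3 -216.    37. ] [ 584.1 -216.3   29. ]
endBR [ 581.8 -203.8   37. ] [ 585.7 -203.6   29. ]
matTL [ 460.2 -226.1    3. ]
matTR [ 468.4 -167.6    3. ]
matBL [ 583.1 -242.5    3. ]
matBR [ 591.3 -183.7    3. ]
blkBL [ 547.1 -216.5   53. ]
blkBR [ 550.2 -194.    53. ]
blkTR [ 520.4 -190.2   53. ]
```

>>> play_rows(moves=[[[0.022, 0.011, 0], -0.27, -1], [[0.022, 0.011, -0.15], -0.27, -1], [[0.022, 0.011, -0.25], -0.27, -1], [[0.022, 0.011, -0.25], -0.27, -1]])

```text
clock: 3.68
position: [529.4, -205.9, 252.6]
ee_rot: [0.071, 0.997, 0.0, -0.003]
contact_force: [-0.5, 0.1, 0.8]
gripper_width: 85.4
```

```bash
python3 - <<'E'
from h import *
s=arm.read_state();print(s['position'],s['ee_rot'],s['clock'])
p=shot('wrist','w4.png')
T=R.from_quat(s['ee_rot'])
c=R.from_euler('z',-7.8,degrees=True)
pts=[np.array([532.5,-203,0])+c.apply([a,b,z]) for a,b,z in [(17,12,53),(17,-12,53),(-17,-12,53),(-17,12,53),(50,6.25,33),(50,-6.25,33),(-50,-6.25,33),(-50,6.25,33)]]
im=cv2.imread('pics/w4.png')
for q in proj(p,pts): cv2.circle(im,tuple(int(x) for x in q.round()),3,(0,0,255),1)
cv2.imwrite('pics/w4b.png',im)
E
```

```text
[ 529.4212334  -205.89706022  252.60754221] [ 7.08607652e-02  9.97481985e-01  2.98447295e-04 -2.89015128e-03] 3.675
```

View pics/w4b.png

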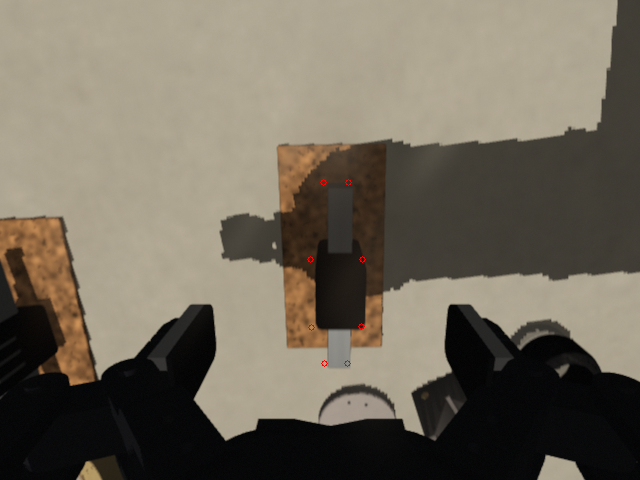

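>>> play_rows(moves=[[[0.012, 0.014, -0.04], 0, -1], [[0.012, 0.014, -0.12], 0, -1], [[0.012, 0.014, -0.2], 0, -1], [[0.012, 0.014, -0.2], 0, -1]])

```text
clock: 4.22
position: [533.7, -201.6, 193.5]
ee_rot: [0.071, 0.998, 0.0, -0.002]
contact_force: [-0.4, -1.3, 0.4]
gripper_width: 85.6
```

```bash
python3 - <<'E'
from h import *
p=shot('wrist','w5.png');p=shot('side','s5.png')
s=arm.read_state();print(s['position'],s['ee_rot'],s['clock'],s['joint_vel'].round(3))
im=p['pixels'][200:320,260:420]
cv2.imwrite('pics/s5c.png',cv2.cvtColor(cv2.resize(im,None,fx=4,fy=4,interpolation=cv2.INTER_CUBIC),cv2.COLOR_RGB2BGR))
E
```

```text
[ 534.65716374 -201.74952829  195.40698276] [ 7.01950473e-02  9.97533257e-01 -2.36301965e-04  1.54654562e-05] 4.325 [ 0.001 -0.015  0.007 -0.     0.002  0.002]
```

View pics/w5.png

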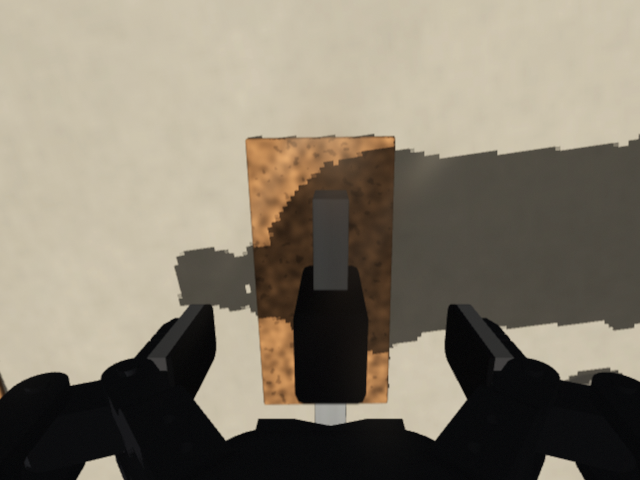

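View pics/s5c.png

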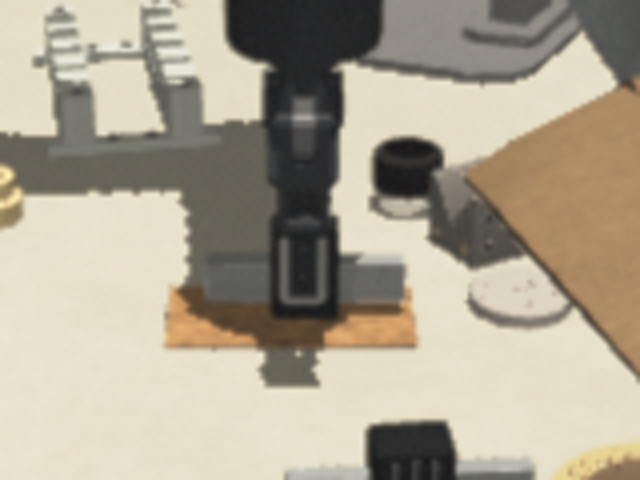

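>>> play_rows(moves=[[[0, 0, 0], 0, 0], [[0, 0, 0], 0, 1], [[0, 0, 0], 0, 1], [[0, 0, 0], 0, 1], [[0, 0, 0], 0, 1], [[0, 0, 0], 0, 1]])

```text
clock: 5.08
position: [535.0, -201.7, 196.0]
ee_rot: [0.07, 0.998, -0.0, 0.001]
contact_force: [-0.6, 0.9, 4.5]
gripper_width: 23.1
```

```bash
python3 - <<'E'
from h import *
s=arm.read_state();print(s['position'],s['ee_rot'],s['clock'],s['contact_force'],s['gripper_width'])
p=shot('wrist','w6.png')
E
```

```text
[ 534.96336991 -201.72573006  195.98368982] [ 7.00095811e-02  9.97546100e-01 -3.39139378e-04  5.67019594e-04] 5.075 [-0.64366612  0.89824224  4.48364388] 23.12736802370844
```

View pics/w6.png

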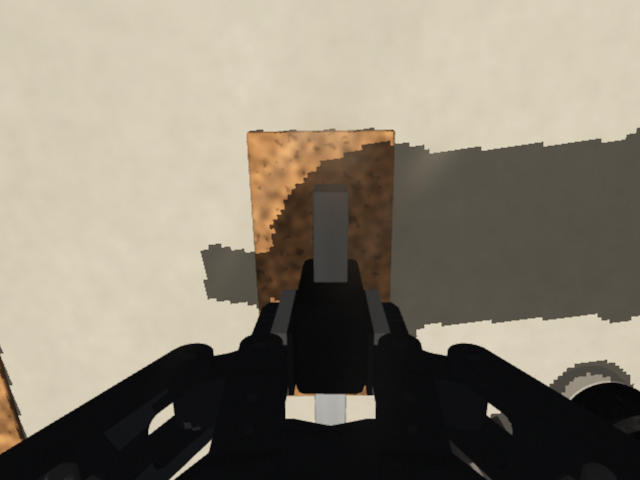

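>>> play_rows(moves=[[[0, 0, 0.1], 0, 1], [[0, 0, 0.25], 0, 1], [[0, 0.1, 0.4], 0.1, 1], [[0, 0.25, 0.5], 0.2, 1], [[0, 0.45, 0.5], 0.27, 1], [[0, 0.65, 0.5], 0.27, 1], [[0, 0.87, 0.5], 0.27, 1], [[0, 0.87, 0.5], 0.27, 1], [[0, 0.87, 0.5], 0.27, 1], [[0, 0.87, 0.5], 0.27, 1]])

```text
clock: 6.38
position: [526.0, 55.0, 339.7]
ee_rot: [0.002, 1.0, -0.006, -0.019]
contact_force: [-23.4, -6.1, 3.8]
gripper_width: 23.3
```

```bash
python3 - <<'E'
from h import *
p=shot('wrist','w7.png')
s=arm.read_state();print(s['position'],s['ee_rot'],s['clock'],s['contact_force'],s['gripper_width'],s['joint_vel'].round(3))
print(arm.look_for('rack',p))
im=p['pixels']
cv2.imwrite('pics/w7c.png',cv2.cvtColor(cv2.resize(im[0:300,170:490],None,fx=2.5,fy=2,interpolation=cv2.INTER_CUBIC),cv2.COLOR_RGB2BGR))
p=shot('scene','sc7.png');print(ray(p,150,290,0),ray(p,250,262,0))
E
```

```text
[525.9578895   55.09380596 339.65789302] [ 0.00238626  0.99980016 -0.00607406 -0.01889602] 6.425 [-25.09638517  -7.64459419   3.78380463] 23.48001916206672 [ 0.002 -0.     0.001 -0.     0.002 -0.001]
[{'centre': [437.9, 102.2, 28.9], 'conf': 0.95}]
[720.78550008 175.98886853   0.        ] [627.1454286  -16.79362263   0.        ]
```

View pics/w7.png

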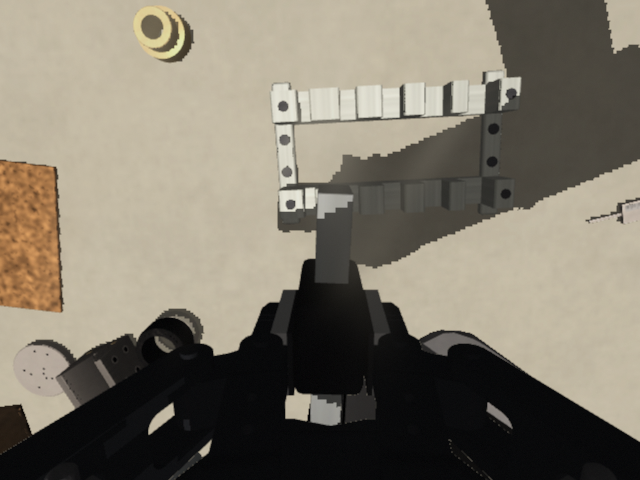

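>>> play_rows(moves=[[[-0.1, -0.03, 0], 0, 1], [[-0.2, -0.03, 0], 0, 1], [[-0.2, -0.03, 0], 0, 1], [[-0.2, -0.03, 0], 0, 1]])

```text
clock: 7.02
position: [466.2, 46.2, 339.4]
ee_rot: [0.002, 1.0, -0.006, -0.019]
contact_force: [-0.6, 0.2, -3.0]
gripper_width: 22.9
```

```bash
python3 - <<'E'
from h import *
p=shot('wrist','w8.png')
s=arm.read_state();print(s['position'],s['ee_rot'],s['clock'],s['contact_force'],s['gripper_width'],s['joint_vel'].round(3))
q=shot('scene','sc8.png');q=shot('side','sd8.png')
E
```

```text
[466.48493774  46.30597413 339.43743851] [ 0.00241186  0.99980068 -0.00604329 -0.01887479] 7.075 [ 0.6765442   0.82668017 -1.82191361] 23.141471688464772 [-0.002  0.006  0.009  0.001 -0.003  0.   ]
```

View pics/w8.png

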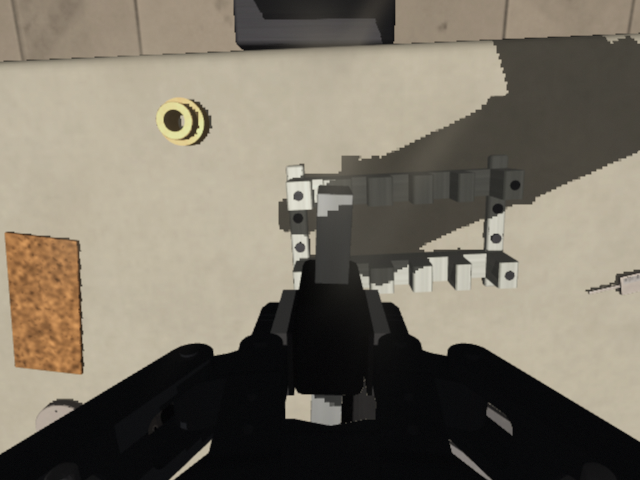

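View pics/sc8.png

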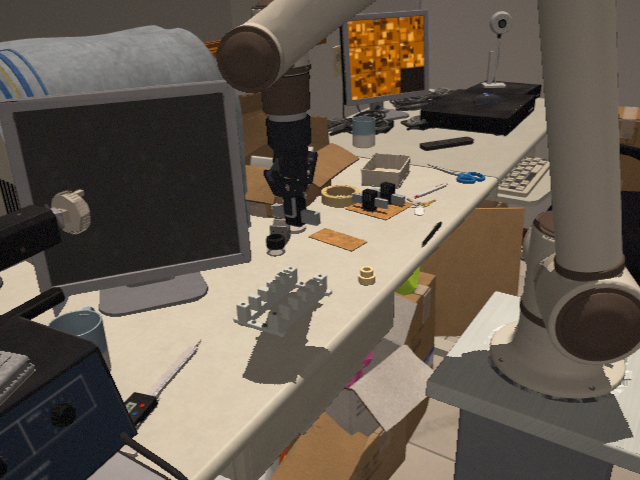

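View pics/sd8.png

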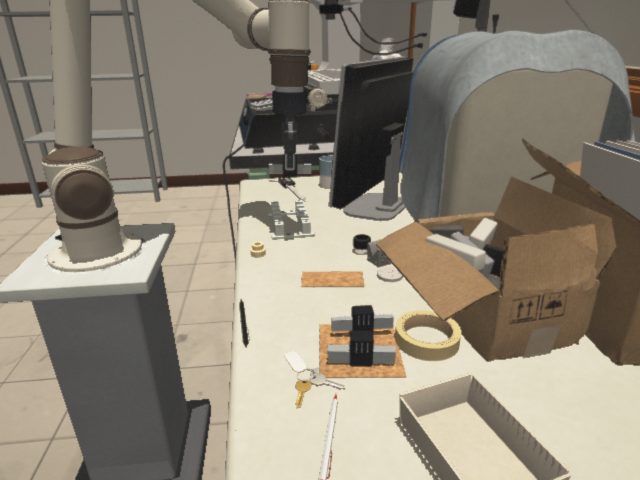

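View pics/sc7.png

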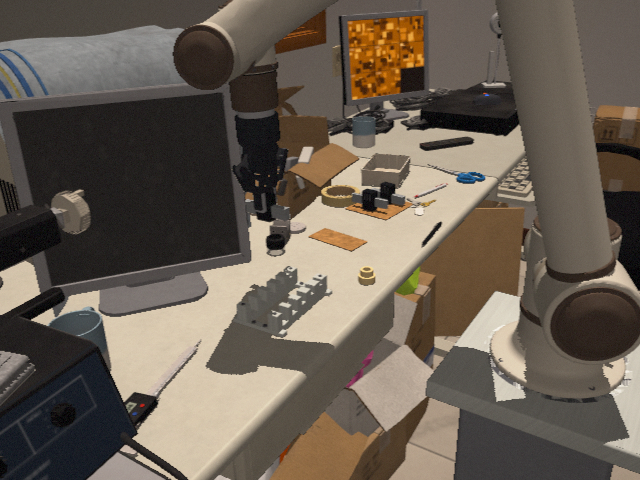

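>>> play_rows(moves=[[[0, 0, 0.2], 0, 1]])

```text
clock: 7.3
position: [466.1, 46.2, 395.5]
ee_rot: [0.003, 1.0, -0.008, -0.025]
contact_force: [0.5, 1.0, -1.0]
gripper_width: 22.9
```

>>> play_rows(moves=[[[0, 0, -0.2], 0, 1]])

```text
clock: 7.42
position: [470.6, 47.7, 345.2]
ee_rot: [0.002, 1.0, -0.004, -0.013]
contact_force: [2.0, 0.8, -4.9]
gripper_width: 23.4
```

>>> play_rows(moves=[[[0, 0, 0.07], 0, 1], [[0, 0, 0.14], 0, 1], [[0, 0, 0.2], 0, 1], [[0, 0, 0.2], 0, 1], [[0, 0, 0.2], 0, 1]])

```text
clock: 8.05
position: [470.5, 47.7, 404.2]
ee_rot: [0.002, 1.0, -0.004, -0.014]
contact_force: [-0.9, 0.5, -2.9]
gripper_width: 23.2
```

>>> play_rows(moves=[[[0, 0, -0.2], 0, 1]])

```text
clock: 8.18
position: [472.3, 48.4, 346.6]
ee_rot: [0.002, 1.0, -0.003, -0.009]
contact_force: [1.9, 0.0, -4.2]
gripper_width: 23.2
```

>>> play_rows(moves=[[[0, 0, 0.07], 0, 1], [[0, 0, 0.14], 0, 1], [[0, 0, 0.2], 0, 1], [[0, 0, 0.2], 0, 1], [[0, 0, 0.2], 0, 1]])

```text
clock: 8.8
position: [471.9, 48.3, 405.2]
ee_rot: [0.002, 1.0, -0.003, -0.01]
contact_force: [-0.6, -0.0, -2.6]
gripper_width: 23.2
```

>>> play_rows(moves=[[[0, 0, -0.2], 0, 1]])

```text
clock: 8.93
position: [473.5, 48.8, 347.5]
ee_rot: [0.001, 1.0, -0.001, -0.005]
contact_force: [1.0, 0.6, -3.7]
gripper_width: 22.9
```

>>> play_rows(moves=[[[0, 0, 0.07], 0, 1], [[0, 0, 0.14], 0, 1], [[0, 0, 0.2], 0, 1], [[0, 0, 0.2], 0, 1], [[0, 0, 0.2], 0, 1]])

```text
clock: 9.55
position: [473.1, 48.8, 406.0]
ee_rot: [0.001, 1.0, -0.001, -0.006]
contact_force: [-0.1, -0.2, -0.7]
gripper_width: 23.2
```

>>> play_rows(moves=[[[0, 0, -0.2], 0, 1]])

```text
clock: 9.68
position: [474.7, 49.4, 348.3]
ee_rot: [0.001, 1.0, 0.0, -0.001]
contact_force: [-0.1, 1.2, -2.9]
gripper_width: 23.2
```

>>> play_rows(moves=[[[0, 0, 0], 0, 1], [[0, 0, 0], 0, 1], [[0, 0, 0], 0, 1]])

```text
clock: 10.05
position: [475.5, 49.7, 350.2]
ee_rot: [0.001, 1.0, 0.001, 0.001]
contact_force: [-0.3, -0.2, -1.9]
gripper_width: 23.2
```

```bash
python3 - <<'E'
from h import *
s=arm.read_state();print(s['position'],s['ee_rot'],s['clock'],s['contact_force'],s['gripper_width'],s['joint_vel'].round(3))
print(R.from_quat(s['ee_rot']).as_matrix().round(4))
E
```

```text
[475.45146186  49.67504397 350.23588224] [7.05504423e-04 9.99998549e-01 1.07416255e-03 1.11808887e-03] 10.05 [-0.32036773 -0.18626992 -1.88403846] 23.16666490266291 [ 0.    -0.005 -0.009 -0.006  0.004 -0.001]
[[-1.      0.0014  0.0022]
 [ 0.0014  1.      0.0021]
 [-0.0022  0.0021 -1.    ]]
```

```bash
python3 - <<'E'
from h import *
p=shot('wrist','w9.png')
import pickle; pickle.dump({k:v for k,v in p.items()},open('w9.pkl','wb'))
im=p['pixels'][150:300,270:540]
c=np.clip(cv2.resize(im,(810,450),interpolation=cv2.INTER_CUBIC).astype(float)*1.5,0,255).astype(np.uint8)
cv2.imwrite('pics/w9c.png',cv2.cvtColor(c,cv2.COLOR_RGB2BGR)[:, :800])
E
```

```text
(no output)
```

View pics/w9c.png

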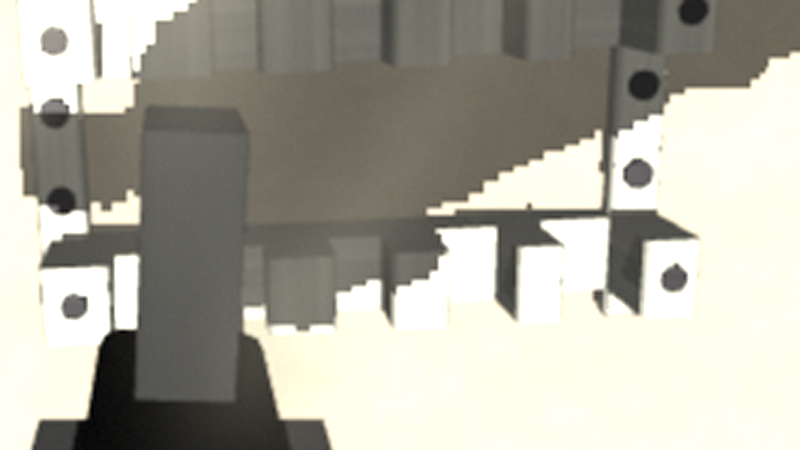

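```bash
python3 - <<'E'
from h import *
import pickle; p=pickle.load(open('w9.pkl','rb'))
f=lambda u,v,z=38:ray(p,270+u/3,150+v/3,z)
h=[f(*a) for a in [(54,40),(693,10),(73,306),(673,278)]]
for x in h: print(x.round(1))
print(np.mean(h,0).round(1))
d=(h[1]-h[0])+(h[3]-h[2]); print(np.degrees(np.arctan2(-d[0],d[1])))
e=h[2]-h[0]+h[3]-h[1]; print(np.degrees(np.arctan2(e[1],e[0])))
# slot edges near comb bottom edge front, row ~315
print([f(u,320).round(1)[:2].tolist() for u in (108,265,337,388,448,517,560,642)])
print(p['xyz'])
E
```

```text
[428.4  20.9  38. ]
[421.6 171.9  38. ]
[494.5  23.7  38. ]
[487.4 174.7  38. ]
[457.9  97.8  38. ]
2.6258255694402686
2.447558463969873
[[498.2, 32.5], [498.3, 72.3], [498.3, 90.6], [498.4, 103.6], [498.4, 118.8], [498.4, 136.3], [498.4, 147.3], [498.5, 168.1]]
[406.27961591  50.00669004 319.25792956]
```

>>> play_rows(moves=[[[-0.02, -0.02, -0.05], 0.04, 1], [[-0.04, -0.04, -0.13], 0.085, 1], [[-0.047, -0.045, -0.21], 0.085, 1], [[-0.047, -0.045, -0.28], 0.085, 1], [[-0.047, -0.045, -0.33], 0.085, 1], [[-0.047, -0.045, -0.35], 0.085, 1], [[-0.047, -0.045, -0.35], 0.085, 1], [[-0.047, -0.045, -0.35], 0.085, 1]])

```text
clock: 11.1
position: [461.5, 36.3, 245.9]
ee_rot: [-0.022, 1.0, 0.001, 0.002]
contact_force: [0.2, 0.6, -2.3]
gripper_width: 23.3
```

```bash
cat >> h.py <<'E'
def st():
    s=arm.read_state();M=R.from_quat(s['ee_rot']).as_matrix()
    print('t',s['clock'],'pos',s['position'].round(2),'yaw',round(np.degrees(np.arctan2(M[1,1],M[0,1])),2),'z',M[:,2].round(4),'F',s['contact_force'].round(1),'w',round(s['gripper_width'],1)); return s
E
python3 - <<'E'
from h import *
p=shot('wrist','w10.png'); st()
import pickle; pickle.dump(p,open('w10.pkl','wb'))
im=p['pixels'][0:400,220:620]
c=np.clip(cv2.resize(im,(600,600),interpolation=cv2.INTER_CUBIC).astype(float)*1.5,0,255).astype(np.uint8)
cv2.imwrite('pics/w10c.png',cv2.cvtColor(c,cv2.COLOR_RGB2BGR))
E
```

```text
t 11.15 pos [461.48  36.24 245.88] yaw 92.47 z [ 0.0036  0.003  -1.    ] F [ 0.1  0.1 -1.9] w 22.6
```

View pics/w10c.png

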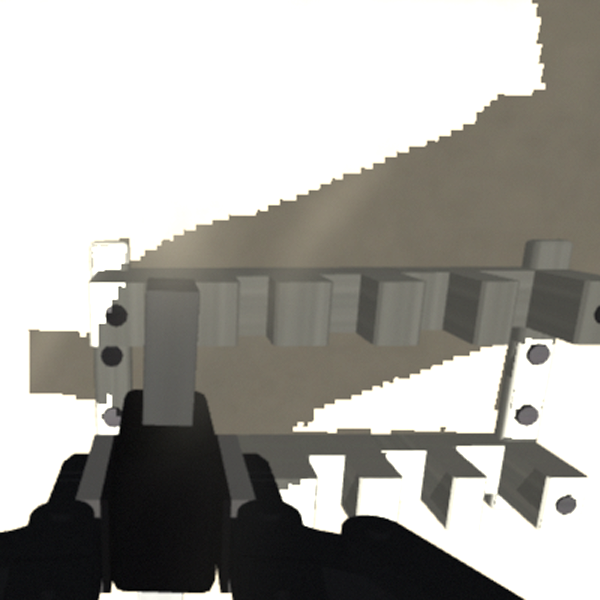

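```bash
cat >> h.py <<'E'
W=[8,11,14,17,20]
def rackpts(cx,cy,yaw):
    c=R.from_euler('z',yaw,degrees=True); segs=[]
    y=[-86]+sum([[ (k-2)*30-W[k]/2,(k-2)*30+W[k]/2] for k in range(5)],[])+[86]
    for s in (-1,1):
        for i in range(0,12,2):
            q=[(s*23,y[i]),(s*43,y[i]),(s*43,y[i+1]),(s*23,y[i+1])]
            segs.append(np.array([[cx,cy,0]+c.apply([a,b,38]) for a,b in q]))
    return segs
def overlay(p,cx,cy,yaw,fn,r0,r1,c0,c1,k,gain=1.5,extra=[]):
    im=p['pixels'][r0:r1,c0:c1]; im=cv2.resize(im,None,fx=k,fy=k,interpolation=cv2.INTER_CUBIC)
    im=np.clip(im.astype(float)*gain,0,255).astype(np.uint8)[:,:,::-1].copy()
    for s in rackpts(cx,cy,yaw)+extra:
        q=proj(p,s); q=((q-[c0,r0]+.5)*k-.5)
        cv2.polylines(im,[np.round(q*8).astype(np.int32)],True,(0,0,255),1,cv2.LINE_AA,3)
    cv2.imwrite('pics/'+fn,im)
E
python3 - <<'E'
from h import *
import pickle; p=pickle.load(open('w10.pkl','rb'))
overlay(p,457.9,96,2.5,'o1.png',160,360,270,630,2.2,1.3)
E
```

View pics/o1.png

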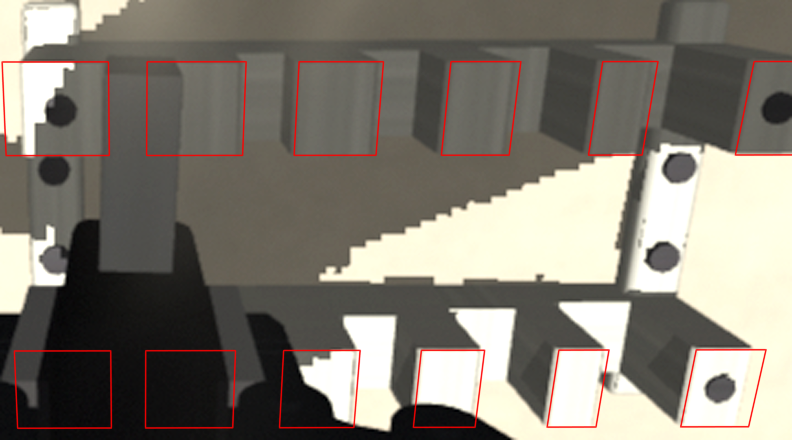

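```bash
python3 - <<'E'
from h import *
import pickle; p=pickle.load(open('w10.pkl','rb'))
s=arm.read_state();T=R.from_quat(s['ee_rot'])
ex=[]
for off in (1.5,):
  for (a,b,z) in [(50,6.25,163),(50,6.25,185)]:
    ex.append(s['position']+T.apply([[a+off,b,z],[a+off,-b,z],[17+off,-b,z],[17+off,b,z]]))
overlay(p,457.9,96,2.5,'o2.png',160,310,270,420,4,2,ex)
E
```

```text
(no output)
```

View pics/o2.png

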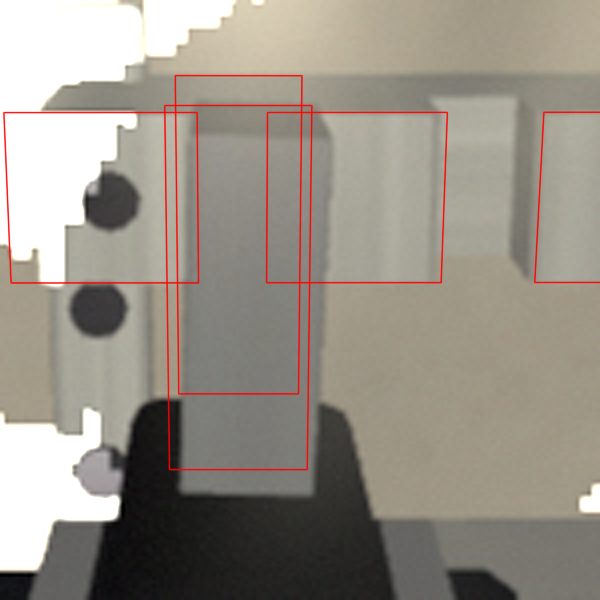

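```bash
python3 - <<'E'
from h import *
a=[cv2.imread('pics/'+n)[170:430,250:410] for n in ('w6.png','w7.png','w10.png')]
c=np.hstack([cv2.resize(x,(266*1,433),interpolation=cv2.INTER_CUBIC) for x in a])
c=cv2.resize(np.hstack(a),None,fx=1.66,fy=2.2,interpolation=cv2.INTER_CUBIC)
cv2.imwrite('pics/cmp.png',np.clip(c.astype(float)*2.5,0,255).astype(np.uint8))
E
```

```text
(no output)
```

View pics/cmp.png

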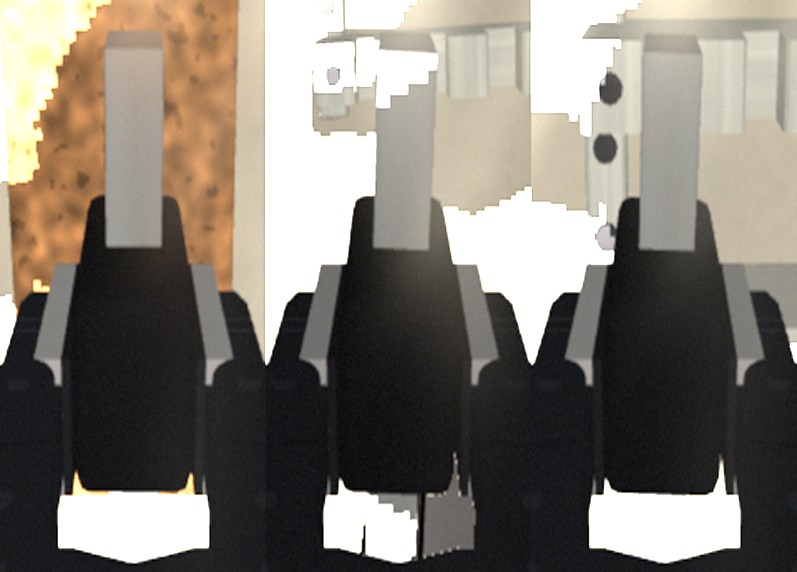

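>>> play_rows(moves=[[[0, 0, -0.02], 0.03, 1], [[0, 0, -0.05], 0.057, 1], [[0, 0, -0.06], 0.057, 1], [[0, 0, -0.06], 0.057, 1]])

```text
clock: 11.65
position: [461.4, 36.2, 227.4]
ee_rot: [-0.037, 0.999, 0.001, 0.001]
contact_force: [0.5, 0.2, -1.4]
gripper_width: 23.1
```

>>> play_rows(moves=[[[0, 0, -0.004], 0, 1], [[0, 0, -0.008], 0, 1]])

```text
clock: 11.9
position: [461.4, 36.2, 225.0]
ee_rot: [-0.036, 0.999, 0.001, 0.001]
contact_force: [-0.2, 0.2, -2.6]
gripper_width: 22.8
```

>>> play_rows(moves=[[[0, 0, -0.004], 0, 1], [[0, 0, -0.008], 0, 1]])

```text
clock: 12.15
position: [461.6, 36.3, 223.2]
ee_rot: [-0.037, 0.999, 0.001, 0.001]
contact_force: [-3.8, 0.6, 11.1]
gripper_width: 23.4
```

>>> play_rows(moves=[[[0, 0, -0.004], 0, 1], [[0, 0, -0.005], 0, 1]])

```text
clock: 12.4
position: [461.6, 36.4, 223.2]
ee_rot: [-0.037, 0.999, 0.001, 0.001]
contact_force: [-4.2, 0.4, 13.5]
gripper_width: 23.3
```

```bash
python3 - <<'E'
from h import *
p=shot('wrist','w11.png'); s=st()
overlay(p,457.9,96,2.5,'o3.png',150,350,250,510,3,2)
q=shot('side','sd11.png');im=q['pixels'][190:260,240:340]
cv2.imwrite('pics/sd11c.png',cv2.cvtColor(cv2.resize(im,None,fx=7,fy=7,interpolation=cv2.INTER_CUBIC),cv2.COLOR_RGB2BGR))
E
```

```text
t 12.45 pos [461.61  36.35 223.23] yaw 94.23 z [ 0.003   0.0022 -1.    ] F [-4.3  0.4 11.8] w 23.1
```

View pics/o3.png

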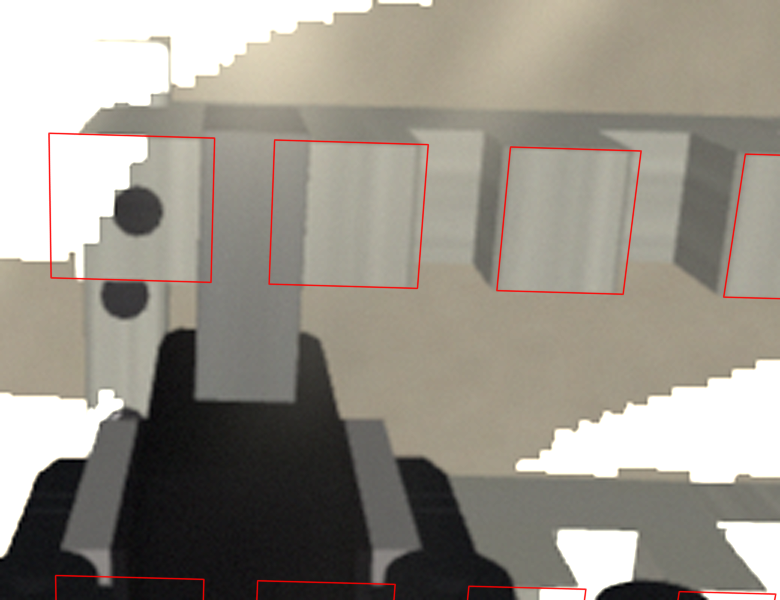

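View pics/sd11c.png

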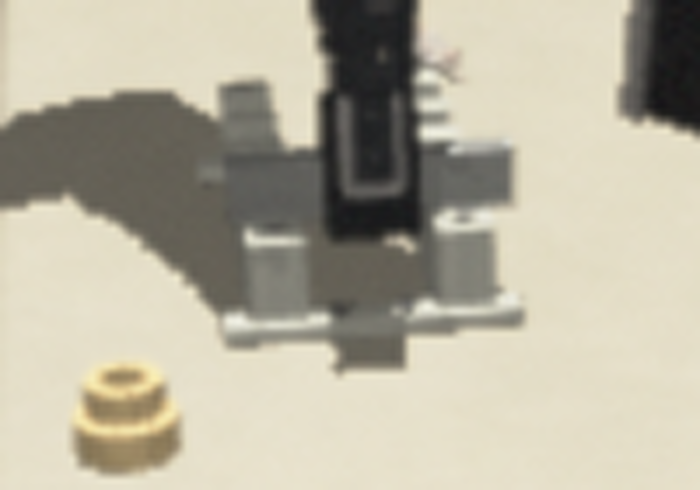

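>>> play_rows(moves=[[[0, 0, 0.03], 0, 1], [[0, 0.02, 0.05], 0, 1], [[-0.003, 0.07, 0.05], 0, 1], [[-0.005, 0.098, 0.05], 0, 1], [[-0.005, 0.098, 0.03], 0, 1], [[-0.005, 0.098, 0.01], 0, 1], [[-0.005, 0.098, 0.005], 0, 1]])

```text
clock: 13.38
position: [459.8, 65.5, 223.8]
ee_rot: [-0.037, 0.999, 0.001, 0.001]
contact_force: [-0.5, -0.2, -1.6]
gripper_width: 23.2
```

>>> play_rows(moves=[[[0, 0, -0.004], 0, 1], [[0, 0, -0.008], 0, 1]])

```text
clock: 13.62
position: [460.1, 65.4, 222.5]
ee_rot: [-0.037, 0.999, 0.0, 0.001]
contact_force: [-4.2, -1.0, 12.9]
gripper_width: 23.1
```

>>> play_rows(moves=[[[0, 0, -0.004], 0, 1], [[0, 0, -0.007], 0, 1]])

```text
clock: 13.88
position: [460.2, 65.3, 222.3]
ee_rot: [-0.037, 0.999, 0.0, 0.001]
contact_force: [-7.9, 0.3, 20.4]
gripper_width: 23.4
```

>>> play_rows(moves=[[[0, 0, 0.03], 0, 1], [[0, 0.02, 0.05], 0, 1], [[-0.003, 0.07, 0.05], 0, 1], [[-0.006, 0.101, 0.05], 0, 1], [[-0.006, 0.101, 0.03], 0, 1], [[-0.006, 0.101, 0.012], 0, 1], [[-0.006, 0.101, 0.01], 0, 1]])

```text
clock: 14.75
position: [458.1, 95.3, 224.4]
ee_rot: [-0.037, 0.999, -0.0, 0.0]
contact_force: [-0.5, -0.0, -1.2]
gripper_width: 23.2
```

>>> play_rows(moves=[[[0, 0, -0.005], 0, 1], [[0, 0, -0.01], 0, 1]])

```text
clock: 15.0
position: [458.1, 95.2, 221.3]
ee_rot: [-0.036, 0.999, -0.0, 0.0]
contact_force: [0.4, -0.1, -2.0]
gripper_width: 23.0
```

>>> play_rows(moves=[[[0, 0, -0.005], 0, 1], [[0, 0, -0.01], 0, 1]])

```text
clock: 15.25
position: [458.2, 95.1, 218.3]
ee_rot: [-0.036, 0.999, -0.0, 0.0]
contact_force: [0.1, -0.9, -2.7]
gripper_width: 23.1
```

>>> play_rows(moves=[[[0, 0, -0.008], 0, 1], [[0, 0, -0.016], 0, 1], [[0, 0, -0.022], 0, 1]])

```text
clock: 15.62
position: [458.1, 95.1, 211.5]
ee_rot: [-0.036, 0.999, -0.0, 0.0]
contact_force: [-0.5, 0.4, -1.8]
gripper_width: 22.7
```

>>> play_rows(moves=[[[0, 0, -0.005], 0, 1], [[0, 0, -0.01], 0, 1], [[0, 0, -0.012], 0, 1]])

```text
clock: 16.0
position: [458.1, 95.1, 207.8]
ee_rot: [-0.036, 0.999, -0.0, 0.0]
contact_force: [-0.3, -0.7, -1.9]
gripper_width: 23.5
```

>>> play_rows(moves=[[[0, 0, -0.005], 0, 1], [[0, 0, -0.008], 0, 1]])

```text
clock: 16.25
position: [458.1, 95.1, 205.3]
ee_rot: [-0.036, 0.999, -0.0, -0.0]
contact_force: [-0.3, 0.3, -0.2]
gripper_width: 23.2
```

>>> play_rows(moves=[[[0, 0, -0.004], 0, 1], [[0, 0, -0.006], 0, 1]])

```text
clock: 16.5
position: [458.0, 95.1, 205.1]
ee_rot: [-0.037, 0.999, -0.0, 0.0]
contact_force: [-6.9, -0.2, 17.4]
gripper_width: 23.1
```

```bash
python3 - <<'E'
from h import *
p=shot('wrist','w12.png'); s=st()
q=shot('side','sd12.png');im=q['pixels'][170:260,240:340]
cv2.imwrite('pics/sd12c.png',cv2.cvtColor(cv2.resize(im,None,fx=6,fy=6,interpolation=cv2.INTER_CUBIC),cv2.COLOR_RGB2BGR))
E
```

```text
t 16.55 pos [458.    95.11 205.11] yaw 94.21 z [ 2.e-04 -6.e-04 -1.e+00] F [-5.5 -1.2 13. ] w 22.8
```

View pics/w12.png

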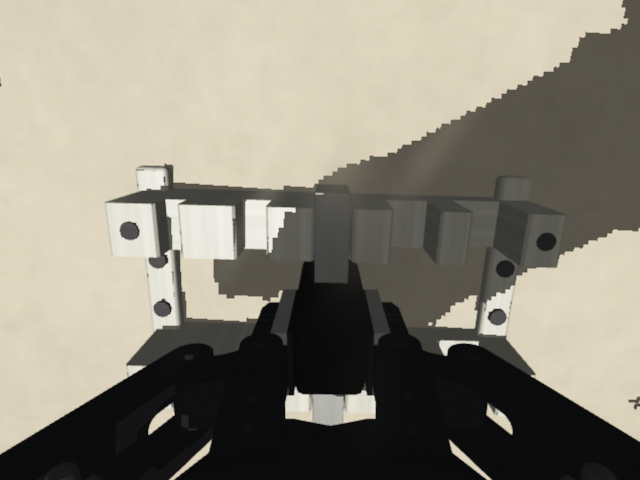

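View pics/sd12c.png

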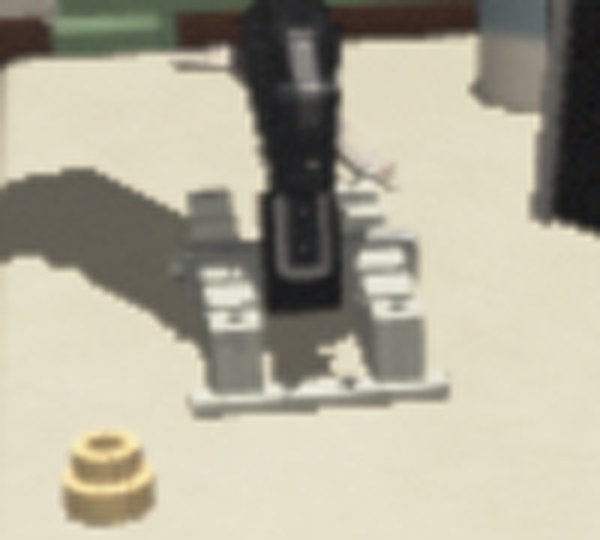

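>>> play_rows(moves=[[[0, 0, 0], 0, 0.5], [[0, 0, 0], 0, 0.3], [[0, 0, 0], 0, 0], [[0, 0, 0], 0, -0.2], [[0, 0, 0], 0, -0.2], [[0, 0, 0], 0, -0.2]])

```text
clock: 17.35
position: [458.0, 95.1, 205.1]
ee_rot: [-0.037, 0.999, -0.0, 0.0]
contact_force: [-0.2, 0.3, -0.0]
gripper_width: 51.5
```

>>> play_rows(moves=[[[0, 0, 0.03], 0, -0.2], [[0, 0, 0.08], 0, -0.2], [[0, 0, 0.16], 0, -0.2], [[0, 0, 0.3], 0, -0.2], [[-0.05, 0, 0.4], 0, -0.2], [[-0.1, 0, 0.45], 0, -0.2], [[-0.1, 0, 0.45], 0, -0.2], [[-0.1, 0, 0.45], 0, -0.2]])

```text
clock: 18.35
position: [428.1, 95.1, 339.8]
ee_rot: [-0.037, 0.999, -0.0, 0.0]
contact_force: [0.8, 0.4, -0.5]
gripper_width: 51.1
```

```bash
python3 - <<'E'
from h import *
p=shot('wrist','w13.png'); s=st()
print([(r['centre'],r['conf']) for r in arm.look_for('key_a_mid',p)])
q=shot('side','sd13.png');im=q['pixels'][180:250,250:330]
a=cv2.resize(im,(640,560),interpolation=cv2.INTER_CUBIC)
cv2.imwrite('pics/sd13c.png',cv2.cvtColor(a,cv2.COLOR_RGB2BGR))
q=shot('scene','sc13.png');im=q['pixels'][250:345,225:345]
cv2.imwrite('pics/sc13c.png',cv2.cvtColor(cv2.resize(im,None,fx=6,fy=6,interpolation=cv2.INTER_CUBIC),cv2.COLOR_RGB2BGR))
E
```

```text
t 18.4 pos [428.23  95.09 339.46] yaw 94.2 z [-6.0e-04 -1.1e-03 -1.0e+00] F [-0.5  0.9 -0.2] w 51.3
[([437.2, 85.2, 22.8], 0.29)]
```

View pics/w13.png

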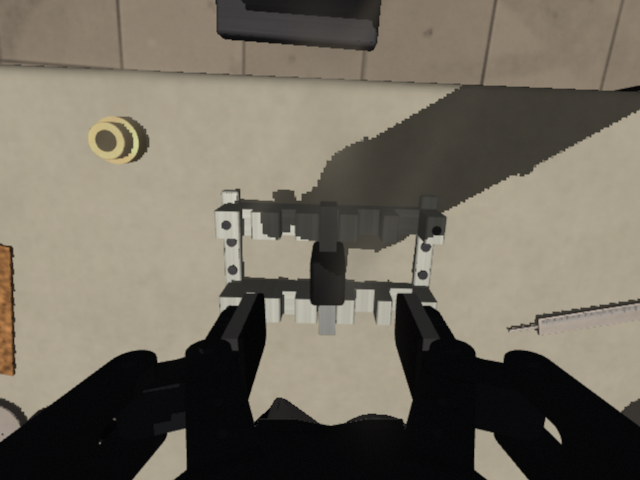

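View pics/sd13c.png

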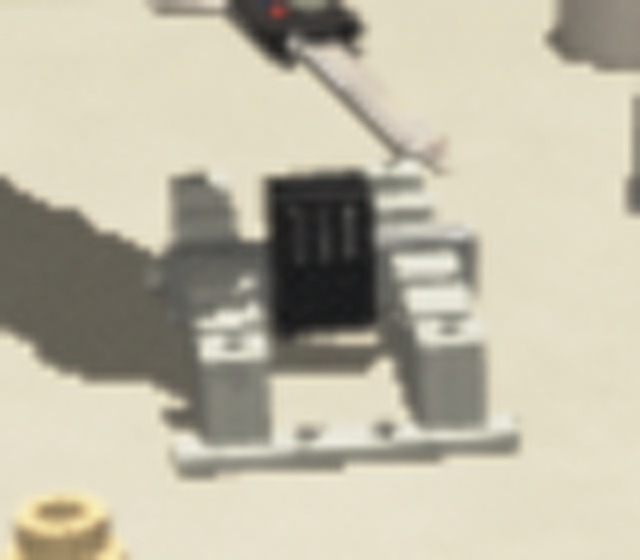

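View pics/sc13c.png

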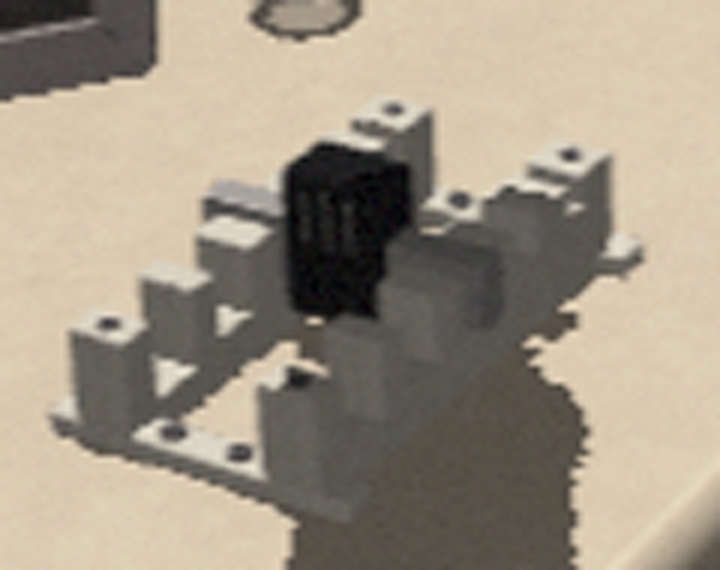

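```bash
python3 - <<'E'
from h import *
q=shot('scene','sc14.png'); a=cv2.imread('pics/scene0.png')
d=np.abs(q['pixels'][:,:,::-1].astype(int)-a).max(2)
for n,(r,c) in {'loupe':(242,276),'ring':(276,367),'keys':(200,380),'disc':(228,298)}.items(): print(n,d[r-14:r+14,c-14:c+14].mean())
print(arm.job_done()); st()
E
```

```text
loupe 11.923469387755102
ring 14.60204081632653
keys 9.353316326530612
disc 34.161989795918366
the job is handed in; nothing more can be done
None
the job is handed in; nothing more can be done
```

View pics/sc14.png

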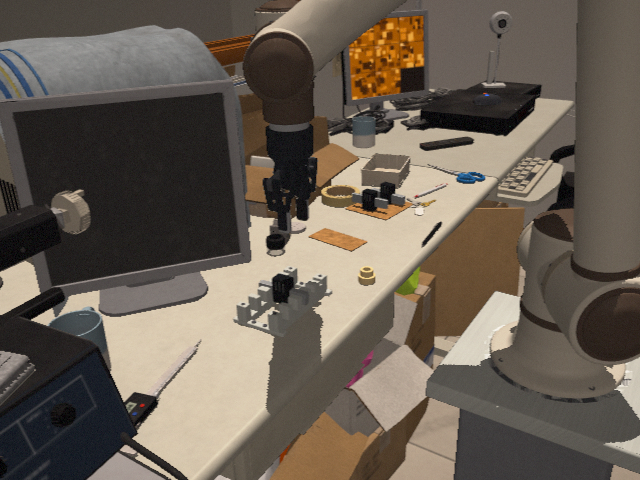

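The key from the single mat now stands upright and fully down in slot 3, the first slot that took it, and the job is handed in at about 18.5 s of the 69 s allowed.

- **Probing:** I pressed it on slot 1 (refused at about 13 N), then slot 2 (refused at about 20 N, dropping only about 1 mm into the chamfered mouth). It then slid freely into slot 3.
- **Seating:** it bottomed at about 17 N with the tool at 205.1 mm. That puts the block's underside about 12 mm above the desk, as expected for the right slot. It fits the blade of about 12.2 mm measured from the image, so this is the 12.5 mm key.
- **Last checks:** after I let go, all three cameras showed the key upright in slot 3 with the gripper clear. The two other keys, the loupe, ring and disc look to be where they were. My pixel comparison was high for the disc, because the gripper now stands partly in front of it in the scene camera view.
- **Contact on the way:** while carrying the key I touched the monitor. The wrist force read about 25 N sideways, below the 40 N limit. This tilted the tool about 2° and turned the key about 2° in the grip. I corrected both before probing.

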